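# Crank the lifting stand level with the ledge

### The arm

A 6-joint arm with a two-finger parallel gripper is mounted at the origin on a cart in front of the work surface, level with it; the furniture and walls round the work are solid. World frame = base frame: x ahead of the robot, y to its left, z up, the work surface at z = 0. Lengths are in m, angles in rad, forces in N, time in s.
With the tool pointing down it reaches from about 0.3 to 0.775 m from the base axis. Payload 14.6 kg.
Tool frame: the origin (TCP) lies at the very end of the fingers, on their centre line; the grasp point (between the pads) lies 19 mm behind it; z points along the fingers, x is the direction in which the jaws open and shut, and the axes are right-handed (so a half turn about z gives the same grasp; the last joint's range is limited). The gripper opens to 94 mm and grips with 3 to 60 N. Pads are 16 mm wide; open, the fingers measure 119 mm over their backs; the gripper's body (75 mm by 177 mm) begins 78 mm behind the grasp point.
Start: joints at [1.186, 0.3, 1.521, -0, 1.321, -0.067], TCP at [0.172, 0.522, 0.205] pointing down, gripper open.
Joint ranges: [-3.03, 3.03], [-0.79, 2.21], [0.23, 2.52], [-1.04, 4.18], [0, 3.07], [-2.55, 2.55]. Speed limits (rad/s): [2.22, 2.22, 2.57, 3.14, 3.14, 3.14].

### API

Orientations are given as [roll, pitch, yaw] about the fixed x, y, z axes, in that order (R = Rz(yaw) Ry(pitch) Rx(roll)).
In Python, from station import ctrl gives the robot as it stands.
- The arm moves only by the shell command python3 -m inch 'ROWS' [FORCE]. ROWS is JSON, one flat list of numbers, 7 for each row, row after row: the shift along the tool's x, y, z in cm, then the turn, a rotation vector about the tool's x, y, z in rad, then the opening, from 0 (shut) to 1 (fully open). In form: [tx, ty, tz, wx, wy, wz, claw, tx, ty, tz, wx, wy, wz, claw, ...]. A call has 1 to 20 rows; each row shifts and turns the commanded pose from where the row before left it, along the tool's axes as they then stand; what a row does not reach is not made up. A row lasts 1/8 s, in which the tool goes at most 62.5 mm and 10.7 degrees, less where a joint would pass 70% of its speed; a pose out of reach is approached as far as the arm can. A call is refused whole if a number of a shift passes 6.25 or a number of a turn 0.188, either way. A call with a gripper value outside its range is refused whole. The fingers move at their own pace and stop on an object; FORCE is the grip in N (left out, the last holds). Time passes only in rows, so rows that do not move let the fingers close. It gives the time, the measured TCP pose, the force and the opening at its end, in the units of the state.
- ctrl.get_obs(): the state, without advancing time (a new reading comes with each control period).
- ctrl.camera(name): name is "scene" or "top" or "wrist"; returns (picture, depth): 384x512x3 uint8, red, green, blue; 384x512 float32, m along the optical axis (not along the pixel's ray), 0 where there is no reading.
- ctrl.camera_params(name): a dict with "vertical_fov" (degrees; the focal length in pixels is half the picture's height over the tangent of half this angle, whatever the lens; pixels are square), "cx", "cy" (the principal point, pixels), "camera_from_world" (4x4, takes a point from world to camera coordinates); the wrist camera has in their place "mount" (4x4, takes a point from camera to tool coordinates, whose origin is the TCP and whose axes are the tool frame's). Camera axes: x right, y down, z forward; pixel columns grow to the right and rows downward; lengths in m; the calibration is good to about 2 mm. A picture is of the moment at which its call begins: read the wrist's pose just before it. camera_params takes no time and is no camera call.
- ctrl.hand_in(): hands the job in, once; it reports no verdict.
Trained networks look in the newest picture that a camera, given by its name, has taken for a name from the list of things; names that differ only in an ending like _2 or _b are one class to them, and where a whole thing is asked for, a point or a joint stands for the part that bears it (a point fixed in the world has none). Each returns a list of dicts, best first, with "score" (0 to 1); they miss things now and then, are a little off and sometimes report something else, mostly with a low value. They report only what shows in the picture. A call takes as long as a camera call. They do not tell look-alikes from the thing itself.
- ctrl.spot_in(camera, label): "bbox" ([centre column, centre row, width, height] in pixels, round what is visible of it).
- ctrl.place_of(camera, label): "centre" ([column, row] in pixels: a listed point, or the origin of a listed thing).
The state is a dict: "time_s": time; "qpos": joint angles; "joint_vel": joint speeds; "tau": joint torques, N m; "ee_pos": TCP position; "eef_rot": TCP orientation; "force": force on the tool from outside, world axes, zero at the start; "moment": the same for the moment, N m; "grip_width": finger opening in m.
Only numpy, scipy, OpenCV 4.12 (cv2) and the standard library are available. Lean on these libraries where they do the work, as an engineer would, in place of code of your own. Each camera call takes 0.05 s, during which the arm holds its last target. There are 200 camera calls.

### The job

The jar on the little lifting stand is to be slid across to the wooden ledge beside it: fit the loose crank fully down onto the stand's square drive and wind the platform up until it is level with the top of the ledge, then let go and leave the crank on. Feel the crank on gently without forcing it, raise the platform only by the crank, keep the jar standing on the platform and leave the ledge and everything else alone.

Things in the scene. Friction and masses are not known exactly. Their poses are not given: they have to be found in the camera images.
- jack: Lifting stand, fixed to the worktop: dark base plate 310 x 120 x 12 mm; at its near end a grey gear housing (64 mm square, top 61 mm above the worktop), at its far end a screw column that carries a square aluminium platform. Origin on the worktop under the drive's axis; x runs along the base to the column at x = 190 mm; z up.
- drive (a point): Centre of the flat collar (36 mm diameter, 75 mm above the worktop) on which the crank's hub comes to rest, on the axis of the upright square drive: 20 mm across flats, 22 mm high above this point, the top 5 mm tapering to 12 mm. The square may stand at any angle, which this point's axes do not show (they are the stand's). Turning it takes about 0.2 N m (4 to 5 N at the crank's sleeve).
- platform_top (a point): Centre of the top face of the stand's platform (110 x 110 x 8 mm), about 90 mm above the worktop at the start. Turning the drive clockwise seen from above raises it 12 mm a turn (travel 55 mm), anticlockwise lowers it; it stays where it is left. z up.
- ledge_top (a point): Centre of the top face of the wooden ledge (110 x 115 x 10 mm), clamped on two steel posts beside the platform, 106 to 124 mm above the worktop; 14 to 36 mm above the platform at the start. The posts rise to 160 mm, at the side away from the platform. z up.
- crank: Loose steel crank, 160 g, lying flat on the worktop with its sleeve upright. Origin at the centre of the hub's flat underside; z up, x along the arm to the sleeve. Hub 42 x 42 x 24 mm. Arm 18 mm wide, its top 20 mm above the underside, out to a boss of 24 mm diameter at x = 55 mm (same underside), on which the sleeve stands.
- crank_socket (a point): Centre of the mouth of the crank's socket, in the hub's underside (the crank's origin). The socket is square, 22 mm across flats, right through the hub, sides along the crank's x and y: it goes onto the drive in four ways, each within about 0.1 rad. Seated, this point lies at the drive point.
- crank_sleeve (a point): Middle of the crank's upright black sleeve (26 mm diameter, from 22 to 77 mm above the underside), 55 mm from the socket's axis; x along the arm, away from the hub. The sleeve spins on its pin with a slight drag (0.05 N m): carried smoothly by the sleeve the crank keeps its direction, and in winding the hand need not turn.
- jar: Small jar with a white lid, 68 mm diameter, 112 mm high, 0.31 kg, standing loose on the platform. Origin at the centre of its underside.
- mug: White mug, 83 x 110 x 86 mm, standing on the worktop to the right; a bystander. Origin at the centre of its underside.
- salt: Salt shaker, 44 mm diameter, 90 mm high, on the worktop to the right; a bystander. Origin at the centre of its underside.
Things that resemble listed ones, but are neither listed nor needed, are in the scene too. What is shaped like the crank but purple is not meant.

How it is judged:
By the outcome, as a careful person would: the job done as asked, in the order asked, and still so for the second after the job is handed in, with the robot touching nothing.
It also fails if it takes over 72 s, if anything falls off the work surface, if the arm or the gripper's body presses on something with over 40 N, if the wrist force passes 120 N, or if a joint passes its speed limit or range.

## Working session

There is one attempt and no reset: what is moved stays moved. The work goes in short steps, Python scripts to look and compute and a shell command to move; the robot and the scene stay as the last step left them, time stands still between calls to the robot, and variables do not carry over. Pictures are saved under pics/ and viewed, about 8 in all and at most 12, crops included, and the job is handed in when it is done.

```bash
ls; mkdir -p pics
cat > h.py <<'E'
import numpy as np, cv2
from scipy.spatial.transform import Rotation as R
from station import ctrl
def T():
    o=ctrl.get_obs(); M=np.eye(4); M[:3,:3]=R.from_euler('xyz',o['eef_rot']).as_matrix(); M[:3,3]=o['ee_pos']; return M
def cam(name):
    Tw=T(); im,d=ctrl.camera(name); p=ctrl.camera_params(name)
    f=im.shape[0]/2/np.tan(np.radians(p['vertical_fov'])/2)
    W=Tw@np.array(p['mount']) if name=='wrist' else np.linalg.inv(np.array(p['camera_from_world']))
    return im,d,(f,p['cx'],p['cy'],W)
def px2w(uv,z,c):
    "z = depth"
    f,cx,cy,W=c; return (W@np.array([(uv[0]-cx)/f*z,(uv[1]-cy)/f*z,z,1]))[:3]
def plane(uv,h,c):
    "intersection of the ray with world height h"
    f,cx,cy,W=c; d=W[:3,:3]@np.array([(uv[0]-cx)/f,(uv[1]-cy)/f,1]); o=W[:3,3]; return o+d*(h-o[2])/d[2]
def cloud(d,c):
    f,cx,cy,W=c; v,u=np.indices(d.shape); P=np.stack([(u-cx)/f*d,(v-cy)/f*d,d],-1); return P@W[:3,:3].T+W[:3,3]
def proj(P,c):
    f,cx,cy,W=c; q=np.linalg.inv(W)@np.append(P,1); return q[:2]/q[2]*f+[cx,cy]
def save(im,n): cv2.imwrite('pics/'+n,im[...,::-1])
E
cat > a.py <<'E'
from h import *
ims=[]
for n in('top','scene'):
    im,d,c=cam(n); np.savez(n+'.npz',im=im,d=d,W=c[3],c=c[:3]); P=cloud(d,c)
    print(n,'campos',c[3][:3,3].round(3),'f',round(c[0]))
    for l in('crank','crank_socket','crank_sleeve','drive','platform_top','ledge_top','jar','mug','salt','jack'):
        r=ctrl.place_of(n,l)
        for x in r[:3]:
            u,v=x['centre']; ui,vi=int(np.clip(u,0,511)),int(np.clip(v,0,383)); print(l,round(x['score'],2),np.round([u,v]),'depthpt',P[vi,ui].round(3))
    ims.append(im)
save(np.vstack(ims)[:,:],'a.png') 
save(cv2.resize(ims[0],(800,600)),'top.png');save(cv2.resize(ims[1],(800,600)),'scene.png')
E
python3 a.py
```

```text
pics
top campos [ 0.388 -0.055  1.259] f 395
crank 0.85 [352. 233.] depthpt [ 0.416 -0.35   0.022]
crank 0.72 [321. 260.] depthpt [ 0.33  -0.254  0.   ]
crank 0.7 [319. 228.] depthpt [ 0.433 -0.25   0.003]
crank_socket 0.86 [316. 225.] depthpt [ 0.442 -0.235  0.024]
crank_socket 0.85 [359. 232.] depthpt [ 0.416 -0.377 -0.   ]
crank_socket 0.64 [318. 256.] depthpt [ 0.343 -0.242 -0.002]
crank_sleeve 0.67 [304. 267.] depthpt [ 0.317 -0.192  0.073]
crank_sleeve 0.59 [322. 208.] depthpt [ 0.491 -0.25   0.073]
drive 0.74 [236. 190.] depthpt [0.543 0.007 0.092]
platform_top 0.69 [224. 130.] depthpt [0.702 0.038 0.177]
platform_top 0.42 [308. 158.] depthpt [ 0.646 -0.215  0.052]
ledge_top 0.63 [179. 138.] depthpt [0.7   0.174 0.116]
ledge_top 0.25 [221. 130.] depthpt [0.702 0.044 0.177]
jar 0.9 [227. 132.] depthpt [0.701 0.027 0.172]
mug 0.86 [354. 151.] depthpt [ 0.676 -0.367  0.025]
salt 0.58 [308. 156.] depthpt [ 0.651 -0.213  0.072]
jack 0.92 [239. 192.] depthpt [0.537 0.001 0.093]
jack 0.66 [179. 139.] depthpt [0.696 0.176 0.118]
jack 0.17 [238. 188.] depthpt [0.548 0.004 0.097]
scene 
[... 280 characters left out ...]
. 315.] depthpt [ 0.396 -0.37   0.025]
crank_sleeve 0.9 [252. 307.] depthpt [ 0.357 -0.348  0.076]
crank_sleeve 0.88 [201. 270.] depthpt [ 0.311 -0.209  0.073]
crank_sleeve 0.66 [276. 254.] depthpt [ 0.486 -0.266  0.06 ]
drive 0.57 [237. 176.] depthpt [ 0.539 -0.009  0.08 ]
platform_top 0.73 [280. 138.] depthpt [0.709 0.016 0.121]
ledge_top 0.57 [248. 110.] depthpt [0.711 0.183 0.116]
ledge_top 0.43 [279. 139.] depthpt [0.709 0.016 0.121]
jar 0.65 [280. 138.] depthpt [0.714 0.019 0.12 ]
mug 0.82 [353. 254.] depthpt [ 0.655 -0.369  0.044]
mug 0.16 [314. 224.] depthpt [ 0.645 -0.234  0.03 ]
salt 0.66 [313. 226.] depthpt [ 0.645 -0.232  0.018]
jack 0.9 [237. 191.] depthpt [ 0.525 -0.036  0.054]
```

View pics/top.png

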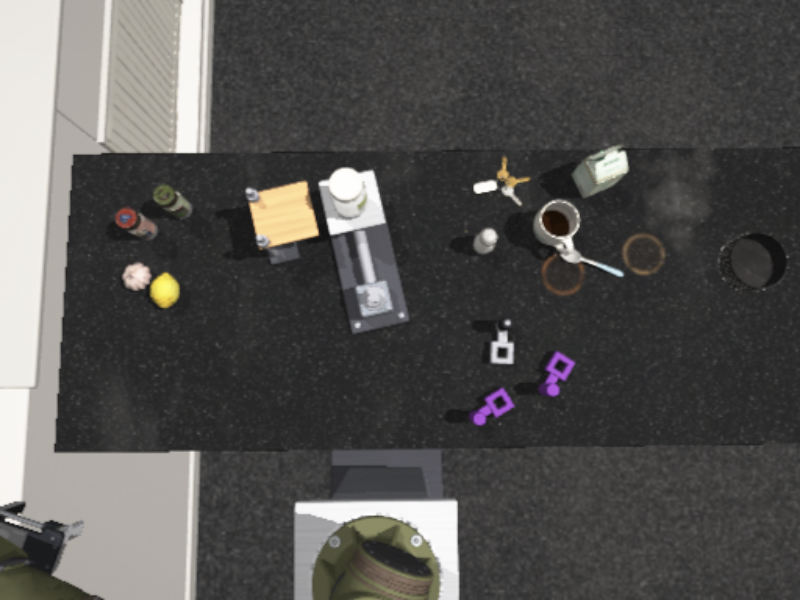

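View pics/scene.png

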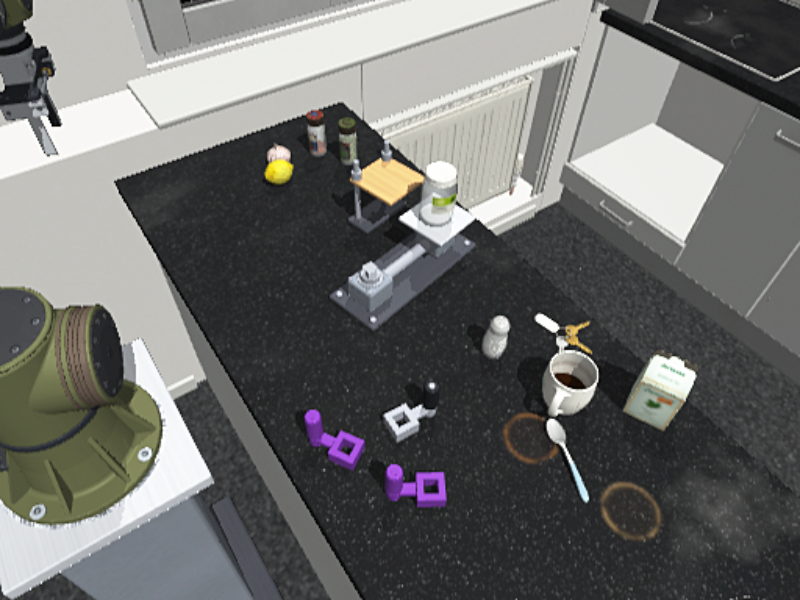

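Candidates for the crank, in the 800x600 top view: the grey one with a black sleeve, hub (502,352) and sleeve (505,324), and two purple ones at (499,402) and (560,366). By the description I choose the grey one. The jar on its platform is at (349,190), the ledge at (283,215) and the drive at (375,297). Next I check the crop and take coarse geometry from the saved depth.

```bash
cat > b.py <<'E'
from h import *
cr=[]
for n,(u,v) in (('top',(321,220)),('scene',(262,265))):
    z=np.load(n+'.npz'); im,d=z['im'],z['d']; c=(*z['c'],z['W']); P=cloud(d,c)
    cr.append(cv2.resize(im[v-32:v+32,u-40:u+40],(400,320),interpolation=cv2.INTER_CUBIC))
    X,Y,Z=P[...,0],P[...,1],P[...,2]
    def reg(x,y,r,z0,z1): return (np.hypot(X-x,Y-y)<r)&(Z>z0)&(Z<z1)&(d>0)
    def st(nm,m): q=P[m]; print(n,nm,len(q),'mid',np.round((q.min(0)+q.max(0))/2,4),'mean',q.mean(0).round(4),'med',np.median(q,0).round(4),'ext',np.ptp(q,axis=0).round(3))
    g=(im.max(-1).astype(int)-im.min(-1)<50)
    st('hub',reg(.435,-.25,.045,.018,.03)&g)
    st('sleeve',reg(.49,-.255,.03,.065,.085))
    st('drive',reg(.543,.005,.045,.085,.11))
    st('housing',reg(.543,.005,.05,.055,.066))
    st('platf',reg(.70,.03,.085,.08,.1))
    st('ledge',reg(.70,.174,.08,.1,.13))
    st('jartop',reg(.70,.03,.06,.19,.22))
    for nm,m in(('platf',reg(.70,.03,.085,.08,.1)),('ledge',reg(.70,.174,.09,.1,.125))):
        print(nm,cv2.minAreaRect((P[m][:,:2]*1000).astype(np.float32)))
save(np.hstack(cr),'crop1.png')
E
python3 b.py
```

```text
top hub 171 mid [ 0.4481 -0.2555  0.0237] mean [ 0.4411 -0.2553  0.0226] med [ 0.4418 -0.2552  0.0228] ext [0.063 0.042 0.011]
top sleeve 58 mid [ 0.4919 -0.2574  0.0736] mean [ 0.4914 -0.2577  0.0753] med [ 0.4907 -0.2578  0.0752] ext [0.022 0.023 0.017]
top drive 48 mid [ 0.5445 -0.0018  0.0928] mean [ 0.5443 -0.0018  0.0939] med [ 0.5448 -0.002   0.094 ] ext [0.02  0.018 0.014]
top housing 298 mid [ 0.5442 -0.0018  0.0605] mean [ 0.5433 -0.0013  0.0603] med [ 0.541  -0.0007  0.0603] ext [0.068 0.07  0.011]
top platf 635 mid [0.725  0.0372 0.0908] mean [0.7118 0.033  0.0894] med [0.703  0.0216 0.0894] ext [0.118 0.122 0.017]
top ledge 1352 mid [0.699  0.1728 0.12  ] mean [0.699  0.1661 0.1165] med [0.6992 0.1654 0.1162] ext [0.131 0.139 0.02 ]
top jartop 363 mid [0.7301 0.0407 0.1983] mean [0.7293 0.0409 0.1991] med [0.7295 0.0416 0.1993] ext [0.059 0.058 0.015]
platf ((726.18896484375, 38.9842529296875), (103.27474975585938, 110.0040283203125), 13.03962516784668)
ledge ((698.2454223632812, 169.46484375), (110.19160461425781, 119.43228149414062), 14.004014015197754)
scene hub 258 m
[... 392 characters left out ...]
 mid [ 0.5468 -0.0023  0.0605] mean [ 0.5405 -0.0101  0.0605] med [ 0.5342 -0.015   0.0606] ext [0.073 0.068 0.011]
scene platf 521 mid [0.7261 0.0361 0.0911] mean [0.7149 0.0242 0.0903] med [0.7045 0.0154 0.0902] ext [0.116 0.121 0.018]
scene ledge 851 mid [0.6998 0.1729 0.1161] mean [0.6975 0.1653 0.117 ] med [0.6978 0.165  0.1168] ext [0.128 0.142 0.028]
scene jartop 258 mid [0.7309 0.0422 0.1972] mean [0.728  0.0385 0.1991] med [0.728  0.0376 0.1999] ext [0.057 0.058 0.014]
platf ((729.4781494140625, 40.29610061645508), (107.82706451416016, 109.69505310058594), 13.216480255126953)
ledge ((701.1700439453125, 169.08584594726562), (111.36277770996094, 116.9656753540039), 13.423836708068848)
```

View pics/crop1.png

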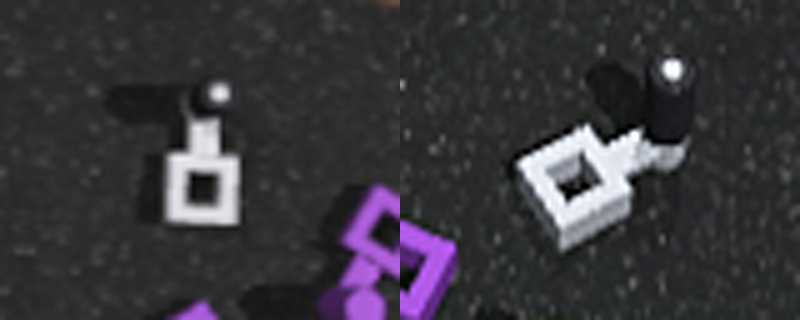

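The crop shows a grey-white hub with a square hole, and an upright black sleeve on the arm to the far side (+x). It is the right crank; the two others are purple.

Run:
```python
from h import *
o=ctrl.get_obs();print(o); print(T().round(3)); print(ctrl.camera_params('wrist'))
```

```text
{'time_s': 1.1, 'qpos': array([ 1.18643401e+00,  2.99869614e-01,  1.52098280e+00, -1.22037805e-05,
        1.32070939e+00, -6.65958803e-02]), 'joint_vel': array([-0.00095086, -0.00022047, -0.00163739,  0.001975  , -0.00212861,
       -0.00022658]), 'tau': array([-1.47351315e-03, -5.31674409e+01, -3.52904785e+01,  7.07849138e-02,
        2.13955151e-02, -5.10829966e-05]), 'ee_pos': array([0.17184694, 0.5224589 , 0.20546954]), 'eef_rot': array([ 3.14157880e+00, -2.99874233e-05,  1.25303291e+00]), 'force': array([-0.14425445,  0.10852645,  0.36607744]), 'moment': array([-0.02989204,  0.03844768, -0.01260547]), 'grip_width': 0.09386847148418463}
[[ 0.312  0.95   0.     0.172]
 [ 0.95  -0.312  0.     0.522]
 [ 0.     0.    -1.     0.205]
 [ 0.     0.     0.     1.   ]]
{'vertical_fov': 68.24367609826453, 'cx': 253.5704752593242, 'cy': 191.47957378749294, 'mount': array([[ 9.99999232e-01,  8.88834566e-04, -8.63954177e-04,
         1.32209248e-03],
       [-6.17006863e-04,  9.61451472e-01,  2.74973974e-01,
        -8.00137910e-02],
       [ 1.07505639e-03, -2.74973229e-01,  9.61451282e-01,
        -1.78876008e-01],
       [ 0.00000000e+00,  0.00000000e+00,  0.00000000e+00,
         1.00000000e+00]])}
```

```bash
python3 -m inch '[-2.7,3.7,-0.3,0,0,0,1,-2.7,3.7,-0.3,0,0,0,1,-2.7,3.7,-0.3,0,0,0,1,-2.7,3.7,-0.3,0,0,0,1,-2.7,3.7,-0.3,0,0,0,1,-2.7,3.7,-0.3,0,0,0,1,-2.7,3.7,-0.3,0,0,0,1,-2.7,3.7,-0.3,0,0,0,1,-2.7,3.7,-0.3,0,0,0,1,-2.7,3.7,-0.3,0,0,0,1,-2.7,3.7,-0.3,0,0,0,1,-2.7,3.7,-0.3,0,0,0,1,-2.7,3.7,-0.3,0,0,0,1,-2.7,3.7,-0.3,0,0,0,1,0,0,0,0,0,0,1,0,0,0,0,0,0,1]'
cat > c.py <<'E'
from h import *
im,d,c=cam('wrist'); np.savez('w1.npz',im=im,d=d,W=c[3],c=c[:3]); print(T().round(3).tolist())
P=cloud(d,c); X,Y,Z=P[...,0],P[...,1],P[...,2]
near=np.hypot(X-.5445,Y+.002)<.05
for nm,a,b in(('sq side/top',.083,.105),('sqtop',.094,.1),('collar',.07,.08),('housing',.056,.066)):
    m=near&(Z>a)&(Z<b); q=P[m]
    if len(q)>5: print(nm,len(q),'med',np.median(q,0).round(4),'mid',((q.min(0)+q.max(0))/2).round(4),cv2.minAreaRect((q[:,:2]*1000).astype(np.float32)))
for l in('drive','platform_top','ledge_top'):
    for x in ctrl.place_of('wrist',l)[:2]: u,v=x['centre']; print(l,x['score'],u,v,P[int(v),int(u)].round(4), plane((u,v),.075,c).round(4))
u,v=proj([.5445,-.002,.09],c).astype(int); print(u,v)
u=np.clip(u,70,440);v=np.clip(v,60,320)
save(np.hstack([cv2.resize(im,(400,300)),cv2.resize(im[v-45:v+45,u-60:u+60],(400,300),interpolation=cv2.INTER_CUBIC)]),'w1.png')
E
python3 c.py
```

```text
time_s: 3.1
ee_pos: [0.5455, 0.0018, 0.2473]
eef_rot: [-3.141, -0.0, 1.253]
force: [0.1, 0.1, -0.4]
grip_width: 0.0941
[[0.312, 0.95, -0.0, 0.545], [0.95, -0.312, 0.0, 0.002], [0.0, -0.0, -1.0, 0.247], [0.0, 0.0, 0.0, 1.0]]
sq side/top 294 med [5.444e-01 3.000e-04 9.500e-02] mid [ 5.459e-01 -1.000e-04  9.080e-02] ((546.0667724609375, -0.1474323272705078), (20.180757522583008, 20.14405632019043), 4.22008752822876)
sqtop 180 med [5.455e-01 3.000e-04 9.630e-02] mid [ 5.462e-01 -3.000e-04  9.620e-02] ((546.2391357421875, -0.2907886505126953), (19.15569305419922, 17.03727912902832), 89.30230712890625)
collar 308 med [0.5403 0.0022 0.0748] mid [ 5.461e-01 -3.000e-04  7.480e-02] ((546.0187377929688, -0.08248138427734375), (34.87344741821289, 34.81227111816406), 44.682273864746094)
housing 1536 med [0.5394 0.0029 0.0608] mid [ 5.459e-01 -1.000e-04  6.090e-02] ((546.1395263671875, -0.1946258544921875), (63.27095031738281, 63.18095779418945), 12.59984016418457)
drive 0.9 249.6 175.8 [ 0.5388 -0.0007  0.0936] [ 0.5439 -0.0019  0.075 ]
ledge_top 0.82 423.1 258.0 [0.6984 0.17   0.1163] [0.7288 0.189  0.075 ]
249 179
```

View pics/w1.png

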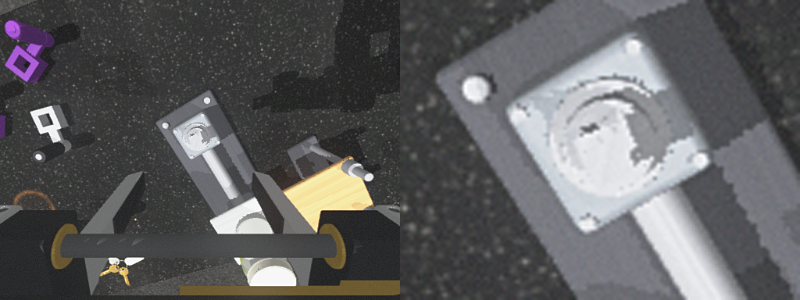

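Left: grey crank at (50,130), drive at (197,133), jar at the lower edge. Right: a close view of the drive's square, whose texture is poor, so depth is the better cue for its angle. I check that angle and the crank's pose from the same picture.

```bash
cat > d.py <<'E'
from h import *
import sys
z=np.load(sys.argv[1]); im,d=z['im'],z['d']; c=(*z['c'],z['W']); P=cloud(d,c); X,Y,Z=P[...,0],P[...,1],P[...,2]
def ang(q,lo,hi):
    A=np.radians(np.arange(-45,45,1.)); e=[]
    for a in A:
        r=q[:,:2]@np.array([[np.cos(a),-np.sin(a)],[np.sin(a),np.cos(a)]]); s=np.percentile(r,hi,axis=0)-np.percentile(r,lo,axis=0); e.append(s[0]*s[1]*1e6)
    i=np.argsort(e)[:6]; return [(round(np.degrees(A[k])),round(e[k],1)) for k in i]
for a,b in((.079,.1),(.083,.1),(.079,.092)):
    m=(np.hypot(X-.546,Y)<.03)&(Z>a)&(Z<b); print('sq',a,b,m.sum(),ang(P[m],0,100),ang(P[m],2,98))
# crank hub and sleeve
m=(np.hypot(X-.437,Y+.255)<.032)&(Z>.021)&(Z<.03)&(im.min(-1)>90)
q=P[m]; 
if len(q)>5: print('hub',len(q),cv2.minAreaRect((q[:,:2]*1000).astype(np.float32)),np.median(q[:,2]))
m=(np.hypot(X-.492,Y+.2585)<.03)&(Z>.07)&(Z<.085); q=P[m]
if len(q)>5: print('sleevetop',len(q),cv2.minEnclosingCircle((q[:,:2]*1000).astype(np.float32)),np.median(q,0))
E
python3 d.py w1.npz
```

```text
sq 0.079 0.1 306 [(5, np.float64(406.9)), (4, np.float64(407.6)), (3, np.float64(415.4)), (6, np.float64(416.4)), (7, np.float64(426.0)), (2, np.float64(427.7))] [(7, np.float64(378.7)), (6, np.float64(379.9)), (5, np.float64(382.2)), (8, np.float64(382.6)), (4, np.float64(383.4)), (3, np.float64(383.9))]
sq 0.083 0.1 294 [(5, np.float64(406.9)), (4, np.float64(407.6)), (3, np.float64(415.4)), (6, np.float64(416.4)), (7, np.float64(426.0)), (2, np.float64(427.7))] [(7, np.float64(377.8)), (4, np.float64(378.9)), (6, np.float64(379.1)), (5, np.float64(379.2)), (3, np.float64(379.5)), (8, np.float64(380.6))]
sq 0.079 0.092 60 [(5, np.float64(406.9)), (4, np.float64(407.6)), (3, np.float64(415.2)), (6, np.float64(416.4)), (7, np.float64(426.0)), (2, np.float64(426.3))] [(5, np.float64(398.1)), (4, np.float64(398.3)), (6, np.float64(402.8)), (3, np.float64(406.3)), (7, np.float64(410.4)), (2, np.float64(412.9))]
hub 697 ((442.2201232910156, -254.99513244628906), (43.644737243652344, 48.89716720581055), 86.93829345703125) 0.02395758433614381
sleevetop 325 ((493.3639831542969, -256.5176696777344), 12.487760543823242) [ 0.49293956 -0.25375817  0.07682143]
```

```bash
python3 -m inch '[0,0,0,0,0,0.162,0.6,0,0,0,0,0,0.162,0.6,0,0,0,0,0,0.162,0.6,0,0,0,0,0,0.162,0.6,0,0,0,0,0,0.162,0.6,0,0,0,0,0,0.162,0.6,0,0,0,0,0,0.162,0.6,0,0,0,0,0,0.163,0.6,-0.68,4.34,1.78,0,0,0,0.6,-0.68,4.34,1.78,0,0,0,0.6,-0.68,4.34,1.78,0,0,0,0.6,-0.68,4.34,1.78,0,0,0,0.6,-0.68,4.34,1.78,0,0,0,0.6,-0.68,4.34,1.78,0,0,0,0.6,0,0,0,0,0,0,0.6,0,0,0,0,0,0,0.6]'
cat > e.py <<'E'
from h import *
im,d,c=cam('wrist'); np.savez('w2.npz',im=im,d=d,W=c[3],c=c[:3]); print(T().round(4).tolist())
for l in('crank_socket','crank_sleeve'):
    for x in ctrl.place_of('wrist',l)[:2]: print(l,x['score'],x['centre'],plane(x['centre'],.0 if 'so' in l else .0495,c).round(4))
save(im,'w2.png')
E
python3 e.py; python3 d.py w2.npz
```

```text
time_s: 5.3
ee_pos: [0.4938, -0.2562, 0.141]
eef_rot: [3.142, -0.0, -0.044]
force: [-0.1, 0.2, -0.9]
grip_width: 0.0564
[[0.9991, -0.0429, 0.0007, 0.4941], [-0.0429, -0.9991, -0.0003, -0.2559], [0.0007, 0.0003, -1.0, 0.1412], [0.0, 0.0, 0.0, 1.0]]
crank_socket 0.94 [207.1, 182.7] [ 0.4404 -0.2536  0.    ]
crank_socket 0.91 [125.0, 182.0] [ 0.3452 -0.2486 -0.    ]
crank_sleeve 0.92 [54.6, 143.2] [ 0.3086 -0.1968  0.0495]
crank_sleeve 0.79 [137.9, 275.6] [ 0.3652 -0.3417  0.0495]Traceback (most recent call last):
  File "d.py", line 10, in <module>
    m=(np.hypot(X-.546,Y)<.03)&(Z>a)&(Z<b); print('sq',a,b,m.sum(),ang(P[m],0,100),ang(P[m],2,98))
                                                                   ~~~^^^^^^^^^^^^
  File "d.py", line 7, in ang
    r=q[:,:2]@np.array([[np.cos(a),-np.sin(a)],[np.sin(a),np.cos(a)]]); s=np.percentile(r,hi,axis=0)-np.percentile(r,lo,axis=0); e.append(s[0]*s[1]*1e6)
                                                                          ~~~~~~~~~~~~~^^^^^^^^^^^^^
    return _quantile_unchecked(
        a, q, axis, out, overwrite_input, method, keepdims, weights)
    return _ureduce(a,
                    func=_quantile_ureduce_func,
    ...<5 lines>...
                    overwrite_input=overwrite_input,
                    method=method)
    r = func(a, **kwargs)
    result = _quantile(arr,
                       quantiles=q,
    ...<2 lines>...
                       out=out,
                       weights=wgt)
    slices_having_nans = np.isnan(arr[-1, ...])
                                  ~~~^^^^^^^^^
IndexError: index -1 is out of bounds for axis 0 with size 0
```

View pics/w2.png

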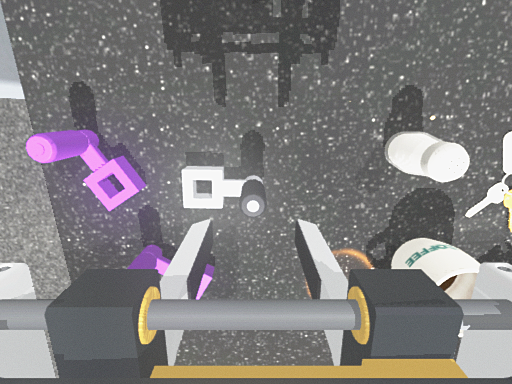

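The grey hub (203,187) and black sleeve (253,205) lie between the open fingers, and nothing is in the way. I refine from the depth.

```bash
sed -i 's/^    m=(np.hypot(X-.546,Y)<.03)&(Z>a)&(Z<b); print/    m=(np.hypot(X-.546,Y)<.03)\&(Z>a)\&(Z<b)\n    if m.sum()>5: print/' d.py
cat >> d.py <<'E'
m=(np.hypot(X-.439,Y+.255)<.035)&(X<.459)&(Z>.021)&(Z<.03); q=P[m]
if len(q)>5: print('hubonly',len(q),cv2.minAreaRect((q[:,:2]*1000).astype(np.float32)),ang(q,0,100)[:3],ang(q,1,99)[:3])
E
python3 d.py w2.npz
```

```text
hub 1113 ((442.9337158203125, -254.76251220703125), (42.440128326416016, 51.37289047241211), 86.52257537841797) 0.023606818627171344
sleevetop 594 ((493.23785400390625, -257.244140625), 12.852407455444336) [ 0.49332418 -0.25597993  0.07652643]
hubonly 1082 ((438.1849365234375, -254.47393798828125), (42.440128326416016, 41.8577995300293), 86.52257537841797) [(-3, np.float64(1779.3)), (-4, np.float64(1788.7)), (-2, np.float64(1792.5))] [(-2, np.float64(1705.6)), (-1, np.float64(1707.7)), (-3, np.float64(1713.5))]
```

```bash
python3 -m inch '[-0.05,0.12,3.5,0,0,0,0.6,0,0,3.5,0,0,0,0.6,0,0,2.5,0,0,0,0.6,0,0,1.5,0,0,0,0.6,0,0,0,0,0,0,0.6,0,0,0,0,0,0,0.2,0,0,0,0,0,0,0.2,0,0,0,0,0,0,0.2,0,0,0,0,0,0,0.2,0,0,0,0,0,0,0.2]' 40
```

```text
time_s: 6.7
ee_pos: [0.4932, -0.2581, 0.031]
eef_rot: [3.141, -0.001, -0.044]
force: [-0.1, 1.0, 3.8]
grip_width: 0.0256
```

```bash
python3 -m inch '[0,0,-1.5,0,0,0,0.2,0,0,-3.5,0,0,0,0.2,0,0,-3.5,0,0,0,0.2,0,0,-3.5,0,0,0,0.2,0.2,-2,0,0,0,0,0.2,0.46,-4.2,0,0,0,0,0.2,0.46,-4.2,0,0,0,0,0.2,0.46,-4.2,0,0,0,0,0.2,0.46,-4.2,0,0,0,0,0.2,0.46,-4.2,0,0,0,0,0.2,0.46,-4.2,0,0,0,0,0.2,0.49,-4.25,0,0,0,0,0.2]'; python3 -m inch '[0,0,0,0,0,-0.1,0.2,0,0,0,0,0,-0.17,0.2,0,0,0,0,0,-0.17,0.2,0,0,0,0,0,-0.17,0.2,0,0,0,0,0,-0.17,0.2,0,0,0,0,0,-0.17,0.2,0,0,0,0,0,-0.17,0.2,0,0,0,0,0,-0.17,0.2,0,0,0,0,0,-0.17,0.2,0,0,0,0,0,-0.15,0.2,0,0,0,0,0,-0.092,0.2,0,0,0,0,0,0,0.2,0,0,0,0,0,0,0.2]'
cat > f.py <<'E'
from h import *
import sys
im,d,c=cam('wrist'); np.savez('w3.npz',im=im,d=d,W=c[3],c=c[:3]); Tm=T(); print(Tm.round(4).tolist())
P=cloud(d,c);X,Y,Z=P[...,0],P[...,1],P[...,2]
h=float(sys.argv[1]); m=(np.hypot(X-.546,Y)<.05)&(abs(Z-h)<.007)&(im.min(-1)>60)
q=P[m]; print('hub top',len(q),cv2.minAreaRect((q[:,:2]*1000).astype(np.float32)),np.median(q,0).round(4))
A=np.c_[q[:,:2],np.ones(len(q))]; print('tilt',np.linalg.lstsq(A,q[:,2],rcond=None)[0].round(3))
save(im,sys.argv[2])
im2,d2,c2=cam('scene'); u,v=proj([.546,0,.1],c2).astype(int); save(cv2.resize(im2[v-45:v+45,u-60:u+60],(640,480),interpolation=cv2.INTER_CUBIC),'s'+sys.argv[2])
E
python3 f.py 0.144 w3.png
```

```text
time_s: 8.2
ee_pos: [0.5404, 0.0569, 0.1495]
eef_rot: [3.142, 0.002, -0.044]
force: [0.5, -1.1, -1.2]
grip_width: 0.0254
time_s: 9.82
ee_pos: [0.5409, 0.0551, 0.1501]
eef_rot: [-3.141, -0.0, 1.656]
force: [-0.2, 0.4, -1.5]
grip_width: 0.0254
[[-0.0855, 0.9963, -0.0007, 0.541], [0.9963, 0.0855, 0.0, 0.055], [0.0001, -0.0007, -1.0, 0.1503], [0.0, 0.0, 0.0, 1.0]]
hub top 3220 ((542.0037231445312, 13.945804595947266), (42.937477111816406, 67.95906829833984), 0.011375204659998417) [0.5386 0.006  0.1426]
tilt [ 0.009 -0.041  0.137]
```

View pics/w3.png

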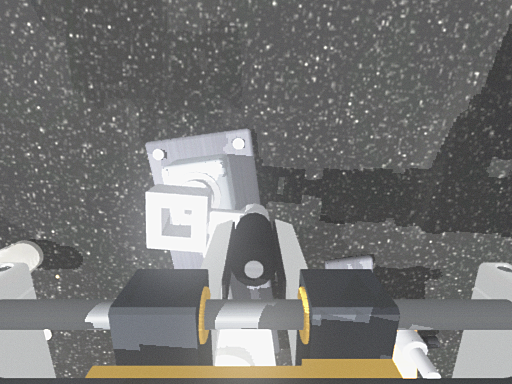

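The crank is held level, its hub at (178,218) with the drive seen through the hole, and the sleeve at (253,268). I measure the hub alone.

```bash
cat > g.py <<'E'
from h import *
import sys
z=np.load(sys.argv[1]); im,d=z['im'],z['d']; c=(*z['c'],z['W']); h=float(sys.argv[2]); P=cloud(d,c); X,Y,Z=P[...,0],P[...,1],P[...,2]
m=(abs(Z-h)<.008)&(abs(X-.545)<.04)&(Y>-.05)&(Y<.018); q=P[m]
print(len(q),cv2.minAreaRect((q[:,:2]*1000).astype(np.float32)))
b=q[:,:2]*1000
for a in range(-10,11,1):
    r=b@np.array([[np.cos(np.radians(a)),-np.sin(np.radians(a))],[np.sin(np.radians(a)),np.cos(np.radians(a))]])
    s=np.percentile(r,99.7,axis=0)-np.percentile(r,.3,axis=0); print(a,s.round(1),end=' ')
# edge fits in world: x-side edges per y row, near edge per x
print()
ys=np.arange(-.014,.014,.002)
for f,n in((np.min,'xmin'),(np.max,'xmax')):
    e=[f(q[abs(q[:,1]-y)<.001,0]) for y in ys]; k=np.polyfit(ys,e,1); print(n,'angle',np.degrees(np.arctan(-k[0])).round(2),'at0',k[1].round(4))
xs=np.arange(.53,.556,.002); e=[np.min(q[abs(q[:,0]-x)<.001,1]) for x in xs]; k=np.polyfit(xs-.546,e,1); print('ymin angle',np.degrees(np.arctan(k[0])).round(2),k[1].round(4))
E
python3 g.py w3.npz .1426
```

```text
2492 ((542.0067138671875, -1.0256271362304688), (42.937477111816406, 38.01620101928711), 0.011375204659998417)
-10 [46.3 42.4] -9 [45.9 41.8] -8 [45.5 41.2] -7 [45.1 40.7] -6 [44.7 40.2] -5 [44.4 39.8] -4 [44.  39.2] -3 [43.5 38.7] -2 [43.  38.2] -1 [42.6 37.9] 0 [42.4 37.7] 1 [42.6 37.8] 2 [42.9 38.1] 3 [43.4 38.6] 4 [43.9 39.1] 5 [44.3 39.6] 6 [44.7 40.2] 7 [45.1 40.7] 8 [45.5 41.3] 9 [45.9 41.8] 10 [46.3 42.4] 
xmin angle 0.16 at0 0.5208
xmax angle -0.19 at0 0.5629
ymin angle 1.71 -0.0196
```

```bash
python3 -m inch '[0,0,0,0,0,-0.03,0.2,0,0,0,0,0,-0.03,0.2,0,0,0,0,0,-0.02,0.2,0,0,0,0,0,0,0.2,0,0,0,0,0,0,0.2]'; python3 f.py 0.1426 w4.png; python3 g.py w3.npz .1426; python3 d.py w3.npz
```

```text
time_s: 10.55
ee_pos: [0.5413, 0.0547, 0.1506]
eef_rot: [-3.142, -0.0, 1.738]
force: [0.5, -0.5, -1.7]
grip_width: 0.0255
[[-0.1662, 0.9861, 0.0, 0.5414], [0.9861, 0.1662, -0.0, 0.0547], [-0.0, 0.0, -1.0, 0.1507], [0.0, 0.0, 0.0, 1.0]]
hub top 3366 ((545.9073486328125, 14.34267807006836), (42.91850662231445, 69.50082397460938), 4.592833518981934) [0.5422 0.0057 0.143 ]
tilt [ 0.022 -0.045  0.131]
2545 ((547.0726928710938, -0.48506736755371094), (42.8847770690918, 39.85234069824219), 4.268158912658691)
-10 [48.9 43.4] -9 [48.5 43. ] -8 [48.1 42.5] -7 [47.6 42.1] -6 [47.2 41.6] -5 [46.7 41.1] -4 [46.2 40.6] -3 [45.8 40.2] -2 [45.3 39.7] -1 [44.8 39.2] 0 [44.3 38.9] 1 [43.7 38.8] 2 [43.2 38.8] 3 [42.8 38.9] 4 [42.4 39.1] 5 [42.3 39.3] 6 [42.5 39.7] 7 [42.9 40.1] 8 [43.2 40.5] 9 [43.7 41.1] 10 [44.2 41.6] 
xmin angle 4.9 at0 0.5257
xmax angle 4.54 at0 0.5681
ymin angle 4.4 -0.0201
sq 0.079 0.1 42 [(3, np.float64(399.3)), (4, np.float64(400.6)), (2, np.float64(404.6)), (5, np.float64(405.4)), (1, np.float64(409.7)), (6, np.float64(411.0))] [(5, np.float64(378.6)), (4, np.float64(378.8)), (2, np.float64(380.3)), (3, np.float64(380.9)), (1, np.float64(381.1)), (6, np.float64(381.9))]
sq 0.083 0.1 16 [(6, np.float64(222.2)), (5, np.float64(222.8)), (4, np.float64(223.2)), (3, np.float64(224.0)), (7, np.float64(227.7)), (2, np.float64(231.6))] [(5, np.float64(215.4)), (4, np.float64(215.7)), (6, np.float64(216.1)), (3, np.float64(217.8)), (7, np.float64(220.8)), (2, np.float64(223.5))]
sq 0.079 0.092 31 [(3, np.float64(399.3)), (-38, np.float64(399.8)), (4, np.float64(400.6)), (-39, np.float64(401.3)), (2, np.float64(404.6)), (5, np.float64(405.4))] [(-37, np.float64(374.7)), (-38, np.float64(375.7)), (-39, np.float64(376.0)), (-40, np.float64(377.5)), (-36, np.float64(380.2)), (-41, np.float64(384.3))]
```

```bash
python3 -m inch '[-0.1,-0.09,0.7,0,0,0,0.2,0,0,0.7,0,0,0,0.2,0,0,0.6,0,0,0,0.2,0,0,0,0,0,0,0.2]';  python3 -m inch '[0,0,0.25,0,0,0,0.2,0,0,0.25,0,0,0,0.2,0,0,0.2,0,0,0,0.2,0,0,0,0,0,0,0.2]'; python3 -m inch '[0,0,0.1,0,0,0,0.2,0,0,0.1,0,0,0,0.2,0,0,0.1,0,0,0,0.2,0,0,0,0,0,0,0.2]'
```

```text
time_s: 11.15
ee_pos: [0.5404, 0.0535, 0.13]
eef_rot: [-3.141, -0.0, 1.738]
force: [0.3, 0.1, -1.9]
grip_width: 0.0255
time_s: 11.65
ee_pos: [0.5406, 0.0535, 0.1235]
eef_rot: [-3.141, -0.0, 1.738]
force: [0.9, -0.6, -1.1]
grip_width: 0.0255
time_s: 12.15
ee_pos: [0.5406, 0.0535, 0.1206]
eef_rot: [-3.141, -0.0, 1.738]
force: [0.0, 0.6, -1.9]
grip_width: 0.0253
```

```bash
python3 -m inch '[0,0,0.15,0,0,0,0.2,0,0,0.15,0,0,0,0.2,0,0,0.15,0,0,0,0.2,0,0,0,0,0,0,0.2]';  python3 -m inch '[0,0,0.15,0,0,0,0.2,0,0,0.15,0,0,0,0.2,0,0,0.15,0,0,0,0.2,0,0,0.1,0,0,0,0.2,0,0,0,0,0,0,0.2]'
```

```text
time_s: 12.65
ee_pos: [0.5405, 0.0535, 0.116]
eef_rot: [-3.141, -0.0, 1.738]
force: [0.0, 0.2, -2.2]
grip_width: 0.0255
time_s: 13.28
ee_pos: [0.5406, 0.0535, 0.1106]
eef_rot: [-3.141, -0.0, 1.738]
force: [-0.1, 1.2, -1.5]
grip_width: 0.0252
```

```bash
python3 -m inch '[0,0,0.1,0,0,0,0.2,0,0,0.1,0,0,0,0.2,0,0,0.1,0,0,0,0.2,0,0,0,0,0,0,0.2]';  python3 -m inch '[0,0,0.06,0,0,0,0.2,0,0,0.06,0,0,0,0.2,0,0,0,0,0,0,0.2]'; python3 -m inch '[0,0,0.06,0,0,0,0.2,0,0,0,0,0,0,0.2]'
```

```text
time_s: 13.78
ee_pos: [0.5406, 0.0535, 0.1076]
eef_rot: [-3.141, -0.0, 1.738]
force: [0.3, 0.4, -1.6]
grip_width: 0.0255
time_s: 14.15
ee_pos: [0.5406, 0.0535, 0.1064]
eef_rot: [-3.141, 0.0, 1.738]
force: [-0.2, -1.1, -1.5]
grip_width: 0.0255
time_s: 14.4
ee_pos: [0.5407, 0.0536, 0.106]
eef_rot: [3.141, 0.0, 1.738]
force: [-1.1, 0.6, 0.4]
grip_width: 0.0254
```

```bash
python3 -m inch '[0,0,0.05,0,0,0,0.2,0,0,0,0,0,0,0.2]'; python3 f.py 0.099 w5.png; python3 g.py w3.npz .099 | head -1
python3 - <<'E'
from h import *
z=np.load('w3.npz'); c=(*z['c'],z['W']); P=cloud(z['d'],c); X,Y,Z=P[...,0],P[...,1],P[...,2]
for n,(x0,x1,y0,y1,a,b) in dict(hub=(.528,.564,-.018,.015,.09,.11),plat=(.66,.78,-.03,.095,.08,.1),ledge=(.65,.74,.12,.22,.106,.125),base=(.5,.6,-.06,-.03,.005,.02)).items():
    m=(X>x0)&(X<x1)&(Y>y0)&(Y<y1)&(Z>a)&(Z<b); print(n,m.sum(),np.percentile(Z[m],[10,50,90]).round(4) if m.any() else '')
E
```

```text
time_s: 14.65
ee_pos: [0.5408, 0.0537, 0.1058]
eef_rot: [3.141, 0.0, 1.738]
force: [-2.4, 2.3, 5.0]
grip_width: 0.0258
[[-0.1665, 0.986, 0.0007, 0.5408], [0.986, 0.1665, 0.0001, 0.0537], [0.0, 0.0007, -1.0, 0.1058], [0.0, 0.0, 0.0, 1.0]]
hub top 3938 ((545.0613403320312, 13.615793228149414), (43.126564025878906, 70.42465209960938), 5.205521106719971) [0.5429 0.0031 0.0984]
tilt [ 0.013 -0.041  0.09 ]
3221 ((546.342529296875, -0.8845996856689453), (43.630882263183594, 40.94228744506836), 4.198678016662598)
hub 2205 [0.0939 0.0983 0.0994]
plat 426 [0.0845 0.0882 0.09  ]
ledge 0 
base 1192 [0.0108 0.0119 0.0146]
```

View pics/sw5.png

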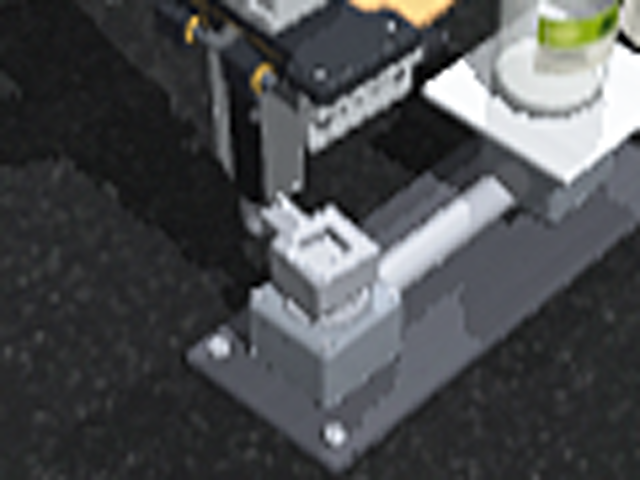

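The crank is seated: the hub sits right down on the housing's collar, with its top at 0.098 m in depth and contact felt at 5 N. The platform and jar are undisturbed. Now a first quarter turn clockwise.

```bash
python3 -m inch '[0,0,-0.04,0,0,0,0.2,-0.07,0.5,0,0,0,0,0.2,-0.1,0.454,0,0,0,0,0.2,-0.55,1.327,0,0,0,0,0.2,-0.874,1.139,0,0,0,0,0.2,-1.139,0.874,0,0,0,0,0.2,-1.327,0.55,0,0,0,0,0.2,-1.424,0.187,0,0,0,0,0.2,0,0,0,0,0,0,0.2]'; python3 -c "
from h import *
o=ctrl.get_obs();print(o['force'],o['moment'],o['qpos'].round(2))"
```

```text
time_s: 15.88
ee_pos: [0.5997, 0.0071, 0.1057]
eef_rot: [-3.141, -0.0, 1.737]
force: [-0.9, -0.6, 5.3]
grip_width: 0.0253
[-0.85960256 -0.5663333   5.27063486] [-0.14015603  0.54168553  0.05590247] [-0.05  0.5   1.48 -0.    1.16 -1.79]
```

```bash
python3 -m inch '[-1.424,-0.187,-0.03,0,0,0,0.2,-1.327,-0.55,0,0,0,0,0.2,-1.139,-0.874,0,0,0,0,0.2,-0.874,-1.139,0,0,0,0,0.2,-0.55,-1.327,0,0,0,0,0.2,-0.187,-1.424,0,0,0,0,0.2,0.187,-1.424,0,0,0,0,0.2,0.55,-1.327,0,0,0,0,0.2,0.874,-1.139,0,0,0,0,0.2,1.139,-0.874,0,0,0,0,0.2,1.327,-0.55,0,0,0,0,0.2,1.424,-0.187,0,0,0,0,0.2,1.424,0.187,0,0,0,0,0.2,1.327,0.55,0,0,0,0,0.2,1.139,0.874,0,0,0,0,0.2,0.874,1.139,0,0,0,0,0.2,0.55,1.327,0,0,0,0,0.2,0.187,1.424,0,0,0,0,0.2,0,0,0,0,0,0,0.2]'
cat > k.py <<'E'
from h import *
o=ctrl.get_obs();print(o['force'].round(1),o['moment'].round(2),o['time_s'])
for n in('top','scene'):
    im,d,c=cam(n);P=cloud(d,c);X,Y,Z=P[...,0],P[...,1],P[...,2]
    # jack frame about the drive
    a=np.radians(12.8); x=(X-.5450)*np.cos(a)+(Y+.001)*np.sin(a); y=-(X-.5450)*np.sin(a)+(Y+.001)*np.cos(a)
    dj=np.hypot(x-190e-3,y)
    m=(abs(x-.19)<.05)&(abs(y)<.05)&(dj>.042)&(Z>.08)&(Z<.135)&(im.min(-1)>70)
    s=(im[...,0].astype(int)-im[...,2]>60); l=s&(abs(X-.70)<.09)&(abs(Y-.17)<.09)&(Z>.1)&(Z<.13)
    from scipy.ndimage import binary_erosion as be
    l=be(l,iterations=2); 
    def fit(m):
        q=P[m]; return len(q),np.percentile(q[:,2],[10,50,90]).round(4),q[:,2][abs(q[:,2]-np.median(q[:,2]))<.003].mean().round(4)
    print(n,'plat',fit(m),'ledge',fit(l))
    j=(dj<.06)&(Z>.185); q=P[j]; print('jar top',len(q),q.mean(0).round(4),np.percentile(Z[j],90).round(4), 'jack frame',x[j].mean().round(4),y[j].mean().round(4))
    np.savez(n+'k.npz',im=im,d=d,W=c[3],c=c[:3])
E
python3 k.py
```

```text
time_s: 18.25
ee_pos: [0.5365, 0.0532, 0.1059]
eef_rot: [3.141, -0.0, 1.738]
force: [-0.3, 3.1, 3.5]
grip_width: 0.0254
[-0.3  3.1  3.5] [ 0.75 -0.02  0.05] 18.25
top plat (375, array([0.0985, 0.1012, 0.1041]), np.float64(0.1012)) ledge (977, array([0.1135, 0.1162, 0.1191]), np.float64(0.1161))
jar top 435 [0.7269 0.0406 0.2082] 0.2135 jack frame 0.1866 0.0003
scene plat (246, array([0.0999, 0.1019, 0.1037]), np.float64(0.1019)) ledge (401, array([0.1153, 0.1172, 0.119 ]), np.float64(0.1172))
jar top 380 [0.7255 0.0353 0.2052] 0.2131 jack frame 0.1841 -0.0046
```

```bash
python3 -m inch '[-0.187,1.424,0,0,0,0,0.2,-0.55,1.327,0,0,0,0,0.2,-0.874,1.139,0,0,0,0,0.2,-1.139,0.874,0,0,0,0,0.2,-1.327,0.55,0,0,0,0,0.2,-1.424,0.187,0,0,0,0,0.2,-1.424,-0.187,0,0,0,0,0.2,-1.327,-0.55,0,0,0,0,0.2,-1.139,-0.874,0,0,0,0,0.2,-0.874,-1.139,0,0,0,0,0.2,-0.55,-1.327,0,0,0,0,0.2,-0.187,-1.424,0,0,0,0,0.2,0.187,-1.424,0,0,0,0,0.2,0.55,-1.327,0,0,0,0,0.2,0.874,-1.139,0,0,0,0,0.2,1.139,-0.874,0,0,0,0,0.2,1.327,-0.55,0,0,0,0,0.2,1.424,-0.187,0,0,0,0,0.2]'; python3 -m inch '[1.424,0.187,0,0,0,0,0.2,1.327,0.55,0,0,0,0,0.2,1.139,0.874,0,0,0,0,0.2,0.874,1.139,0,0,0,0,0.2,0.55,1.327,0,0,0,0,0.2,0.187,1.424,0,0,0,0,0.2,-0.187,1.424,0,0,0,0,0.2,-0.55,1.327,0,0,0,0,0.2,-0.874,1.139,0,0,0,0,0.2,0,0,0,0,0,0,0.2]'; python3 k.py;python3 k.py
```

```text
time_s: 20.6
ee_pos: [0.4908, -0.0112, 0.1061]
eef_rot: [3.14, 0.002, 1.737]
force: [8.2, -4.4, -3.9]
grip_width: 0.0257
time_s: 21.85
ee_pos: [0.5774, 0.0433, 0.1061]
eef_rot: [3.14, -0.0, 1.738]
force: [3.4, 2.4, 3.4]
grip_width: 0.0255
[3.4 2.4 3.4] [ 0.76 -0.55  0.05] 21.85
top plat (360, array([0.1119, 0.1147, 0.1175]), np.float64(0.1146)) ledge (789, array([0.1136, 0.1163, 0.1192]), np.float64(0.1163))
jar top 517 [0.7244 0.0396 0.2177] 0.2267 jack frame 0.184 -0.0002
scene plat (175, array([0.1133, 0.1153, 0.1171]), np.float64(0.1152)) ledge (114, array([0.1152, 0.1171, 0.119 ]), np.float64(0.1172))
jar top 494 [0.7232 0.0327 0.2129] 0.2266 jack frame 0.1812 -0.0067
[4.  2.8 0.3] [ 0.75 -0.71  0.09] 21.95
top plat (363, array([0.1118, 0.1149, 0.1176]), np.float64(0.1148)) ledge (785, array([0.1136, 0.1162, 0.1188]), np.float64(0.1162))
jar top 516 [0.7245 0.0397 0.2178] 0.2268 jack frame 0.184 -0.0001
scene plat (180, array([0.1135, 0.1155, 0.1177]), np.float64(0.1156)) ledge (115, array([0.115 , 0.1171, 0.1188]), np.float64(0.1172))
jar top 493 [0.7234 0.0325 0.2128] 0.2265 jack frame 0.1814 -0.0068
```

```bash
python3 -m inch '[-1.139,0.874,0,0,0,0,0.2,-1.327,0.55,0,0,0,0,0.2,-1.424,0.187,0,0,0,0,0.2,0,0,0,0,0,0,0.2]'; python3 k.py;python3 k.py
```

```text
time_s: 22.55
ee_pos: [0.5993, 0.0072, 0.1061]
eef_rot: [3.141, 0.001, 1.737]
force: [2.1, -0.2, 1.3]
grip_width: 0.0256
[ 2.1 -0.2  1.3] [-0.02 -0.62  0.13] 22.55
top plat (189, array([0.1134, 0.1161, 0.1188]), np.float64(0.1161)) ledge (924, array([0.1136, 0.1163, 0.119 ]), np.float64(0.1163))
jar top 523 [0.7244 0.0396 0.2193] 0.2286 jack frame 0.1839 -0.0001
[ 4.1 -0.1  0.2] [-0.06 -0.55  0.05] 22.65
top plat (188, array([0.114 , 0.1165, 0.119 ]), np.float64(0.1164)) ledge (934, array([0.1133, 0.1162, 0.119 ]), np.float64(0.1162))
jar top 523 [0.7244 0.0398 0.2191] 0.2281 jack frame 0.1839 0.0Traceback (most recent call last):
  File "k.py", line 14, in <module>
    print(n,'plat',fit(m),'ledge',fit(l))
                                  ~~~^^^
  File "k.py", line 13, in fit
    q=P[m]; return len(q),np.percentile(q[:,2],[10,50,90]).round(4),q[:,2][abs(q[:,2]-np.median(q[:,2]))<.003].mean().round(4)
                          ~~~~~~~~~~~~~^^^^^^^^^^^^^^^^^^^
    return _quantile_unchecked(
        a, q, axis, out, overwrite_input, method, keepdims, weights)
    return _ureduce(a,
 
[... 221 characters left out ...]
            quantiles=q,
    ...<2 lines>...
                       out=out,
                       weights=wgt)
    slices_having_nans = np.isnan(arr[-1, ...])
                                  ~~~^^^^^^^^^
IndexError: index -1 is out of bounds for axis 0 with size 0
Traceback (most recent call last):
  File "k.py", line 14, in <module>
    print(n,'plat',fit(m),'ledge',fit(l))
                                  ~~~^^^
  File "k.py", line 13, in fit
    q=P[m]; return len(q),np.percentile(q[:,2],[10,50,90]).round(4),q[:,2][abs(q[:,2]-np.median(q[:,2]))<.003].mean().round(4)
                          ~~~~~~~~~~~~~^^^^^^^^^^^^^^^^^^^
IndexError: index -1 is out of bounds for axis 0 with size 0
```

```bash
python3 -m inch '[0,0,0,0,0,0,0.55,0,0,0,0,0,0,0.55,0,0,0,0,0,0,0.55,0,0,0,0,0,0,0.55,0,0,-1.5,0,0,0,0.55,0,0,-3,0,0,0,0.55,0,0,-4,0,0,0,0.55,0,-2,-4,0,0,0,0.55,0,-4,-4,0,0,0,0.55,0,-4,-2,0,0,0,0.55,0,-4,0,0,0,0,0.55,0,-2,0,0,0,0,0.55,0,0,0,0,0,0,0.55]'; python3 k.py; python3 k.py
cat > m.py <<'E'
from h import *
im,d,c=cam('wrist'); P=cloud(d,c);X,Y,Z=P[...,0],P[...,1],P[...,2]; np.savez('w9.npz',im=im,d=d,W=c[3],c=c[:3])
a=np.radians(12.8); x=(X-.545)*np.cos(a)+(Y+.001)*np.sin(a); y=-(X-.545)*np.sin(a)+(Y+.001)*np.cos(a)
for n,m in dict(plat=(abs(x-.19)<.05)&(abs(y)<.05)&(np.hypot(x-.19,y)>.042)&(abs(Z-.115)<.01),ledge=(abs(X-.7)<.05)&(abs(Y-.165)<.04)&(abs(Z-.115)<.01),hub=(np.hypot(X-.545,Y)<.02)&(Z>.09)&(Z<.105)).items(): print(n,m.sum(),np.median(Z[m]).round(4) if m.any() else '')
im2,_,_=cam('scene'); save(np.hstack([cv2.resize(im,(400,300)),cv2.resize(im2[80:230,170:370],(400,300),interpolation=cv2.INTER_CUBIC)]),'w9.png')
E
python3 m.py
```

```text
time_s: 24.38
ee_pos: [0.4411, -0.0189, 0.2926]
eef_rot: [3.139, 0.001, 1.738]
force: [-0.0, -0.9, 0.7]
grip_width: 0.0519
[-0.  -0.9  0.7] [0.04 0.02 0.02] 24.375
top plat (389, array([0.1135, 0.1161, 0.1192]), np.float64(0.1161)) ledge (958, array([0.1136, 0.1163, 0.1192]), np.float64(0.1163))
jar top 523 [0.7243 0.0397 0.2191] 0.2284 jack frame 0.1839 -0.0
scene plat (237, array([0.115 , 0.117 , 0.1189]), np.float64(0.117)) ledge (541, array([0.1152, 0.1171, 0.1189]), np.float64(0.1171))
jar top 503 [0.7234 0.0327 0.2137] 0.2281 jack frame 0.1814 -0.0066
[ 0.2 -0.2  0.6] [ 0.04 -0.04 -0.01] 24.475
top plat (388, array([0.1132, 0.116 , 0.119 ]), np.float64(0.116)) ledge (976, array([0.1134, 0.1162, 0.119 ]), np.float64(0.1163))
jar top 525 [0.7241 0.0396 0.219 ] 0.2286 jack frame 0.1837 -0.0001
scene plat (243, array([0.1149, 0.1169, 0.1189]), np.float64(0.117)) ledge (540, array([0.1151, 0.117 , 0.119 ]), np.float64(0.1171))
jar top 504 [0.7235 0.0325 0.2137] 0.2281 jack frame 0.1815 -0.0068
plat 849 0.1169
ledge 203 0.1167
hub 555 0.0985
```

View pics/w9.png

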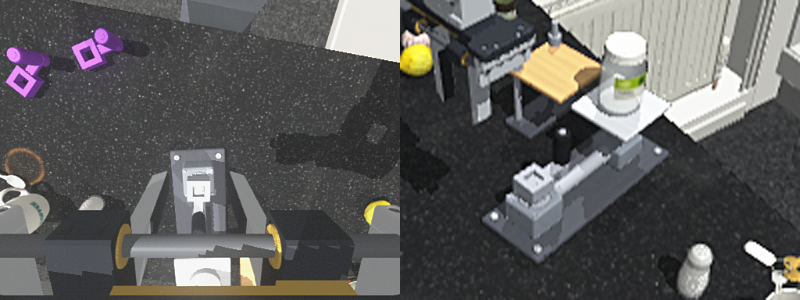

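The crank sits fully on the drive, with its hub at (540,175) in the right picture. The jar stands on the raised platform at (622,75), level with the ledge, and the robot is clear. Handing in.

```bash
python3 -c "
from station import ctrl
print(ctrl.hand_in(), ctrl.get_obs()['time_s'])"
```

```text
the job is handed in; nothing more can be done
the job is handed in; nothing more can be done
```

The job is done and handed in: the crank is fully on the drive, the platform is level with the ledge, and the jar is still standing on it. The last clock reading was about 24.5 s, well under the 72 s limit.

- **Crank:** I gripped the grey crank (not the purple ones) by its sleeve, turned it to match the drive's square, and lowered it in small steps. The only contact force I saw was about 5 N, when it reached the collar. After letting go, the hub top measured 98.5 mm, against 99 mm expected when seated.
- **Platform:** I wound about 2.2 turns clockwise, using only the crank. The final heights agree within 0.3 mm, and nothing I measured suggested more winding was needed:

| Camera | Platform (mm) | Ledge (mm) |
|---|---|---|
| top | 116.1 | 116.3 |
| scene | 117.0 | 117.1 |
| wrist | 116.9 | 116.7 |

- **Disagreements and failures:** the cameras differ by up to 1 mm in absolute height, which is within their calibration. While the arm blocked the scene camera's view of the ledge, that check failed twice; both cameras gave readings once the arm had backed away.
- **Surroundings:** the robot was clear of everything. I saw no change in the ledge or the other items, but I did not measure them again.

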